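Take the dial padlock off the medicine box

TASK

The medicine box is padlocked and its code is the third mark: turn the dial of the padlock until its pointer stands at the third mark clockwise from the double mark beside the shackle (each mark clicks). Then pull the lock body away from the staple so that the shackle slides fully open, unhook the lock from the staple and finish while still holding the open lock up, level with its dial upward, at least 8 cm above the box lid; leave the bowl, the teaspoon, the onion and the salt shaker where they are.

Things in the scene. Friction and masses are not known exactly. Their poses are not given: they have to be found in the camera images.
- medicine_box: low wooden box, fixed, 240 (x) x 300 (y) x 80 mm high, its flat top at z = 80 mm of its frame. Origin: underside, 115 mm behind the front edge (the edge near the robot), mid width. x points from front to back, y to its left, z up. The padlock lies on the front half of the top
- staple (a point): middle of the staple's opening, 12 mm above the box top; axes as the box. The staple is an upright loop of 5 mm steel wire in the box's y-z plane; opening 14 mm wide, 20 mm high; 24 wide and 25 high over all. A flat 2 mm hasp strap round its foot ends 8 mm in front of it
- padlock_centre (a point): centre of the body of the loose padlock (about 0.3 kg in all), a light metal block 52 (x) x 50 (y) x 24 mm (z) lying flat on the box top, dial upward; 12 mm above the box top, on the dial's axis. x points to the shackle, y to the left, z up. Grip it across its 50 mm width, clear of the staple
- shackle_bow (a point): outermost middle point of the bow of the shackle (axes as the lock). The shackle is a U of 8 mm steel out of the lock's +x face, half-way up: legs at y = +15 and -15 mm, 18 mm straight, then a half-round bow; shut, this point is 59 mm ahead of the lock's centre. The left leg (+y) is the short one and passes through the staple, 40 mm (+-4) ahead of the lock's centre at the start
- dial_grip (a point): middle of the dial's grip bar, on the dial's axis, 37.5 mm above the box top. The bar is 33 mm long, 10 mm thick, spans 30.5 to 44.5 mm above the box top and stands on a black disc 39 mm across. x runs along the bar to the pointer end (white line), z up
- dial_pointer (a point): outer end of the white pointer line on the dial, 18 mm from the dial's axis. Eight black marks stand round the dial on the lock's face, 45 degrees apart; the double mark is the one beside the shackle (lock's +x)
- padlock_dial (a joint): clockwise angle (seen from above) of the pointer from the double mark, rad. It turns endlessly either way and clicks into a notch at each of the eight marks, every 0.785 rad (about 0.04 N m to leave a notch, so grip the bar firmly; let go, it settles in the nearest). The code, the third mark clockwise, is 2.356 (plus or minus 6.283); it starts in any of the other notches
- padlock_shackle (a joint): how far the shackle is out of the lock body, m: 0 shut, 0.026 fully open; off the code it moves less than 2 mm. On the code, pull the lock body along its -x: the bow catches on the staple after about 10 mm, then the shackle slides out (about 3 N, stays where it is left, does not swivel)
- padlock: the same padlock, origin at the underside of its body below the dial. With the shackle fully open an 18 mm gap lies between the body and the tip of the short leg, 26 to 44 mm ahead of the lock's centre: move the body forward along +x until the staple is in mid gap (35 mm ahead of the centre), then the lock lifts straight up off the staple
- pinch_bowl: small white bowl, 85 mm wide, 38 mm high, on the back left of the box lid; origin at its underside; leave it alone
- teaspoon: steel teaspoon, 130 mm long, lying on the back right of the box lid; leave it alone
- onion: red onion, 67 mm, on the chopping board at the right; leave it alone
- salt_shaker: glass salt shaker, 44 mm wide, 90 mm high, on the worktop at the left; origin at its underside; leave it alone
Mind the look-alikes: they are no part of the job. Leave any blue look-alike of the padlock alone.

How it is judged:
By the outcome, as a careful person would: the job done as asked, in the order asked, and still so for the second after the job is handed in, while the arm keeps its last pose, push and grip.
It also fails if it takes over 64 s, if anything falls off the work surface, if the arm or the gripper's body presses on something with over 40 N, if the wrist force passes 120 N, or if a joint passes its speed limit or range.

ROBOT

A 6-joint arm with a two-finger parallel gripper is mounted at the origin on a cart in front of the work surface, level with it; the furniture and walls round the work are solid. World frame = base frame: x ahead of the robot, y to its left, z up, the work surface at z = 0. Lengths are in m, angles in rad, forces in N, time in s.
With the tool pointing down it reaches from about 0.35 to 0.975 m from the base axis. Payload 4.9 kg.
Tool frame: the origin (TCP) lies on the mounting face of the last link; the fingertips stand 173 mm ahead of it and the grasp point (between the pads) lies ctrl.pinch_z ahead of it (ctrl.pinch_z is the distance from the TCP to the grasp point, in m); z points along the fingers, y is the line along which they close (so a half turn about z gives the same grasp; the last joint's range is limited). The gripper opens to 85 mm and grips with 20 to 120 N. Pads are 22 mm wide; open, the fingers measure 114 mm over their backs; the gripper's body (76 mm by 85 mm) begins 54 mm behind the grasp point. The pads swing forward as they close: fully open they stand 13 mm farther back than shut.
Start: joints at [-1.253, 0.053, 1.613, -0, 1.476, -0.119], TCP at [0.264, -0.566, 0.405] pointing down, gripper open.
Joint ranges: [-3.01, 3.01], [-1.01, 2.22], [0.06, 2.58], [-1.02, 4.17], [0.09, 2.62], [-3.14, 3.14]. Speed limits (rad/s): [2.57, 2.57, 3.14, 3.14, 3.14, 3.14].

INTERFACE

Orientations are given as a rotation vector (axis times angle).
In Python, from station import telemetry, eyes, ctrl gives the robot as it stands.
- The arm moves only by the tool apply_moves, never from a script. Its argument "plan" is a list of rows, each a list of 5 numbers: the finger opening in m, from 0 to 0.0854, then the shift along the tool's x, y, z in m, then the turn about the tool's z in rad. In form: [[jaw, x, y, z, roll], ...]. A call has 1 to 12 rows; each row is the pose to reach, as a shift and turn from the pose commanded when the call began, along the tool's axes at that moment; what a row does not reach only later rows make up. A row lasts 1/12 s, in which the tool goes at most 41.7 mm and 7.16 degrees, less where a joint would pass 70% of its speed; a pose out of reach is approached as far as the arm can. A call with a gripper value outside its range is refused whole. The fingers move at their own pace and stop on an object; "newtons" is the grip in N (left out, the last holds). Time passes only in rows, so rows that repeat a pose let the fingers close. It gives the time, the measured TCP pose, the force, the opening and the grip force at its end, in the units of the state.
- telemetry.get_obs(): the state, without advancing time (a new reading comes with each control period).
- eyes.get_image(name): name is "scene" or "side" or "wrist"; returns a dict with "img" (420x560x3 uint8, blue, green, red), "range_z" (420x560 float32, m along the optical axis (not along the pixel's ray), 0 where there is no reading), "K" (3x3 intrinsics, pixels), "dist_coeffs" ([k1, k2, p1, p2, k3] as OpenCV has them; the pictures are not rectified), "pose" (4x4, takes a point from camera to world coordinates); the wrist camera has in their place "hand_eye" (4x4, takes a point from camera to tool coordinates, whose origin is the TCP and whose axes are the flange's). Camera axes: x right, y down, z forward; pixel columns grow to the right and rows downward; lengths in m; the calibration is good to about 2 mm. A picture is of the moment at which its call begins: read the wrist's pose just before it.
- ctrl.finish_job(): hands the job in; it is judged then, once.
Trained networks look in a picture, given as the dict that the camera call returned (one of the last four; its "shot" number tells which), for a name from the list of things; names that differ only in an ending like _2 or _b are one class to them, and where a whole thing is asked for, a point or a joint stands for the part that bears it (a point fixed in the world has none). Each returns a list of dicts, best first, with "confidence" (0 to 1); they miss things now and then, are a little off and sometimes report something else, mostly with a low value. They report only what shows in the picture. A call takes as long as a camera call. They do not tell look-alikes from the thing itself.
- eyes.search_frame(thing, picture): "box" ([left, top, right, bottom] in pixels, round what is visible of it).
- eyes.outline_of(thing, picture): "region" (420x560 bool, what is visible of it) and "box" ([left, top, right, bottom] in pixels, round what is visible of it).
- eyes.tip_of(thing, picture): "point" ([column, row] in pixels: a listed point, or the origin of a listed thing).
The state is a dict: "t": time; "q": joint angles; "dq": joint speeds; "effort": joint torques, N m; "tool_pos": TCP position; "tool_rot": TCP orientation; "contact_force": force on the tool from outside, world axes, zero at the start; "wrist_torque": the same for the moment, N m; "opening": finger opening in m; "grip_force": force on a finger pad.
Only numpy, scipy, OpenCV 4.12 (cv2) and the standard library are available. Lean on these libraries where they do the work, as an engineer would, in place of code of your own. Each camera call takes 0.05 s, during which the arm holds its last target. There are 200 camera calls.

## Working session

There is one attempt and no reset: what is moved stays moved. The work goes in short steps, Python scripts to look and compute and a tool call to move; the robot and the scene stay as the last step left them, time stands still between calls to the robot, and variables do not carry over. Pictures are saved under pics/ and viewed, at most 13 in all, crops included, and the job is handed in when it is done.

Besides the shell and the picture viewer there is one more tool, called as name(argument=value, ...) on one line, values as JSON. apply_moves: Moves the arm, as the interface text tells. Its arguments: {"type":"object","properties":{"plan":{"type":"array","items":{"type":"array","items":{"type":"number"}}},"newtons":{"type":"number"}},"required":["plan"]}

```bash
ls; mkdir -p pics
cat > h.py <<'E'
import numpy as np, cv2
from station import telemetry, eyes, ctrl
from scipy.spatial.transform import Rotation as R
def tcp(o=None):
    o=o or telemetry.get_obs(); T=np.eye(4); T[:3,:3]=R.from_rotvec(o['tool_rot']).as_matrix(); T[:3,3]=o['tool_pos']; return T
def shot(n):
    T=tcp(); p=eyes.get_image(n); p['T']=T@np.array(p['hand_eye']) if n=='wrist' else np.array(p['pose']); return p
def ray(p,px):
    u=cv2.undistortPoints(np.array([[px]],float),np.array(p['K']),np.array(p['dist_coeffs']))[0,0]
    return p['T'][:3,3], p['T'][:3,:3]@np.array([u[0],u[1],1])
def at_z(p,px,z):
    o,d=ray(p,px); return o+d*(z-o[2])/d[2]
def depth(p,px):
    c,r=np.round(px).astype(int); w=p['range_z'][r-2:r+3,c-2:c+3]; w=w[w>0]
    o,d=ray(p,px); return o+d*np.median(w) if len(w) else None
def tri(rs):
    A=np.zeros((3,3));b=np.zeros(3)
    for o,d in rs:
        d=d/np.linalg.norm(d);M=np.eye(3)-np.outer(d,d);A+=M;b+=M@o
    return np.linalg.solve(A,b)
def proj(p,X):
    W=np.linalg.inv(p['T']); return cv2.projectPoints(np.atleast_2d(X).astype(float),cv2.Rodrigues(W[:3,:3])[0],W[:3,3],np.array(p['K']),np.array(p['dist_coeffs']))[0][:,0]
E
python3 - <<'E'
from h import *
np.set_printoptions(precision=4,suppress=True)
o=telemetry.get_obs(); print(o, ctrl.pinch_z)
ims=[]
for n in ['scene','side']:
    p=shot(n); ims.append(p['img'])
    print(n,p['T'])
    for t in ['padlock_centre','staple','dial_grip','dial_pointer','shackle_bow','medicine_box','padlock']:
        for d in eyes.tip_of(t,p)[:3]: print(t,d['point'],round(d['confidence'],2),depth(p,d['point']))
    for d in eyes.search_frame('padlock',p): print(d['box'],d['confidence'])
    cv2.imwrite(f'pics/{n}0.png',p['img'])
E
```

```text
pics
{'t': 0.0, 'q': array([-1.253 ,  0.0534,  1.6143, -0.    ,  1.476 , -0.119 ]), 'dq': array([-0.0008, -0.0011, -0.0003, -0.    ,  0.0008,  0.0001]), 'effort': array([ -0.0014, -39.3678, -37.0179,  -0.0002,   0.007 ,   0.    ]), 'tool_pos': array([ 0.2643, -0.5661,  0.4035]), 'tool_rot': array([-3.065 , -0.6802,  0.0004]), 'contact_force': array([0.0607, 0.5441, 0.1882]), 'wrist_torque': array([ 0.0141, -0.0158,  0.0375]), 'grip_force': 0.0, 'opening': 0.08582972471647361} 0.1547
scene [[ 0.8053 -0.2686  0.5285 -0.1629]
 [-0.5926 -0.3379  0.7312 -0.8989]
 [-0.0178 -0.9021 -0.4313  0.6435]
 [ 0.      0.      0.      1.    ]]
padlock_centre [267.7, 222.0] 0.77 [0.4647 0.0024 0.1008]
padlock_centre [219.4, 213.5] 0.66 [0.4099 0.1588 0.0835]
staple [275.2, 212.9] 0.65 [0.499  0.0158 0.1119]
staple [269.2, 222.0] 0.51 [ 0.4669 -0.0012  0.1015]
staple [212.7, 202.4] 0.24 [0.5168 0.3973 0.0049]
dial_grip [222.4, 206.2] 0.53 [0.4881 0.2803 0.0406]
dial_grip [269.3, 215.6] 0.48 [0.4757 0.0101 0.113 ]
dial_pointer [223.4, 204.4] 0.63 [0.4993 0.2932 0.0391]
dial_pointer [266.0, 217.1] 0.57 [
[... 672 characters left out ...]
1] 0.9 [0.4906 0.0173 0.1099]
dial_grip [264.0, 214.5] 0.72 [0.4697 0.0193 0.1208]
dial_grip [202.3, 208.5] 0.62 [0.4814 0.2751 0.0328]
dial_pointer [199.9, 206.0] 0.58 [0.4815 0.2858 0.0361]
dial_pointer [263.8, 218.1] 0.55 [0.4671 0.0172 0.1138]
shackle_bow [391.2, 312.1] 0.62 [ 0.4755 -0.3126  0.0519]
shackle_bow [280.1, 213.1] 0.44 [0.5374 0.039  0.0917]
shackle_bow [193.8, 202.7] 0.43 [ 0.52    0.3753 -0.0009]
medicine_box [271.2, 250.9] 0.7 [ 0.4287 -0.0477  0.0772]
padlock [198.4, 218.2] 0.68 [0.3996 0.17   0.077 ]
padlock [264.3, 226.0] 0.63 [0.4615 0.0095 0.0994]
padlock [270.6, 246.8] 0.21 [ 0.4366 -0.0374  0.079 ]
[188.5, 199.3, 210.5, 218.4] 0.66
[251.2, 208.7, 285.3, 232.9] 0.63
```

Run:
```python
import cv2
a=cv2.imread('pics/scene0.png')[180:290,180:380]
cv2.imwrite('pics/c1.png',cv2.resize(a,None,fx=4,fy=4,interpolation=cv2.INTER_CUBIC))
```

```text
(no output)
```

View pics/scene0.png

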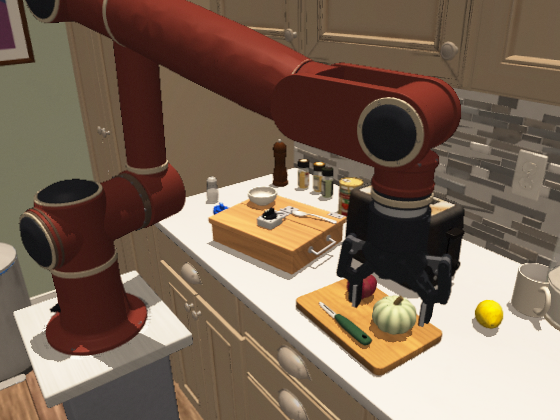

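View pics/c1.png

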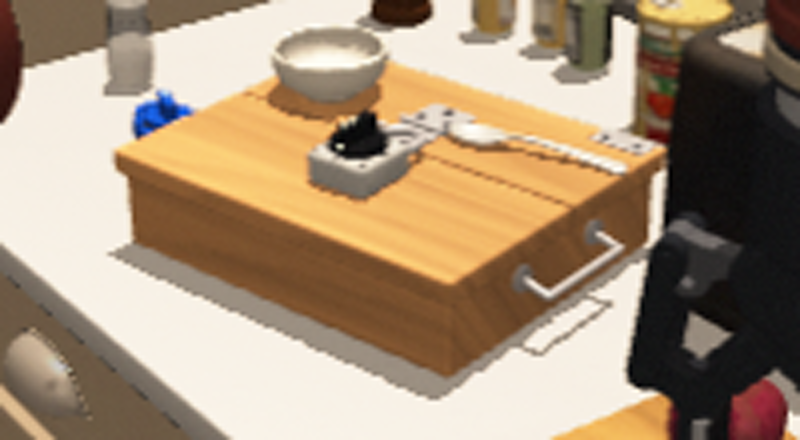

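The silver padlock at (268,218) lies on the box, on the staple, so it is the one meant. The blue one at (222,210) is on the worktop at the left and is the look-alike, so I'll leave it. The crop confirms this.

apply_moves(plan=[[0.085,0.386,-0.449,0,0],[0.085,0.386,-0.449,0,0],[0.085,0.386,-0.449,0,0],[0.085,0.386,-0.449,0,0],[0.085,0.386,-0.449,0,0],[0.085,0.386,-0.449,0,0],[0.085,0.386,-0.449,0,0],[0.085,0.386,-0.449,0,0],[0.085,0.386,-0.449,0,0],[0.085,0.386,-0.449,0,0],[0.085,0.386,-0.449,0,0],[0.085,0.386,-0.449,0,0]])

```text
t: 1.9
tool_pos: [0.3992, -0.0828, 0.4051]
tool_rot: [3.066, 0.68, 0.002]
contact_force: [0.1, -1.1, 0.3]
opening: 0.0846
grip_force: 0.0
```

```bash
cat > look.py <<'E'
from h import *
import sys,pickle
np.set_printoptions(precision=4,suppress=True)
tag=sys.argv[1]
p=shot('wrist'); print(np.array(p['hand_eye'])); print('dq',abs(telemetry.get_obs()['dq']).max(), telemetry.get_obs()['tool_pos'])
for t in ['padlock_centre','staple','dial_grip','dial_pointer','shackle_bow']:
    for d in eyes.tip_of(t,p)[:2]: print(t,d['point'],round(d['confidence'],2),depth(p,d['point']))
pickle.dump({k:p[k] for k in ['img','range_z','K','dist_coeffs','T']},open(f'w{tag}.pkl','wb'))
cv2.imwrite(f'pics/w{tag}.png',p['img'])
E
python3 look.py 1
```

```text
[[-0.0005 -0.9562 -0.2928  0.0737]
 [ 1.     -0.0007  0.0004  0.0001]
 [-0.0006 -0.2928  0.9562  0.0309]
 [ 0.      0.      0.      1.    ]]
dq 0.22043297574912024 [ 0.4004 -0.077   0.4051]
padlock_centre [213.6, 63.6] 0.88 [0.4814 0.0166 0.1102]
padlock_centre [218.1, 65.8] 0.66 [0.4814 0.0126 0.1105]
staple [198.6, 9.6] 0.73 [0.5145 0.0458 0.0955]
dial_grip [204.1, 59.0] 0.98 [0.4804 0.0207 0.1244]
dial_pointer [208.8, 82.6] 0.58 [0.4663 0.0151 0.1104]
shackle_bow [203.7, 85.2] 0.47 [0.4626 0.0184 0.1098]
```

View pics/w1.png

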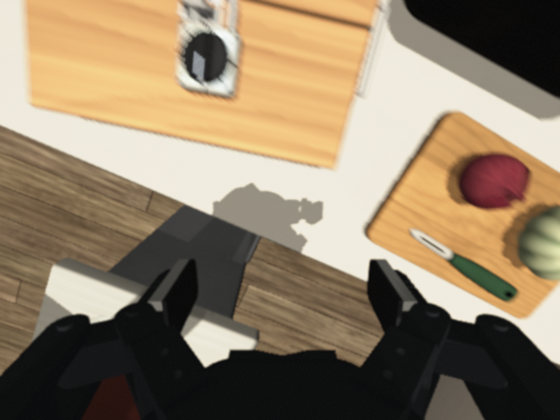

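The silver lock is at (208,60), with the staple above it near (200,10) and the onion on the board at the right. I'll centre over the lock.

apply_moves(plan=[[0.085,0.111,-0.05,0.04,0.19],[0.085,0.111,-0.05,0.04,0.19],[0.085,0.111,-0.05,0.04,0.19],[0.085,0.111,-0.05,0.04,0.19],[0.085,0.111,-0.05,0.04,0.19],[0.085,0.111,-0.05,0.04,0.19]])

```text
t: 2.7
tool_pos: [0.4788, 0.0059, 0.3644]
tool_rot: [3.118, 0.384, -0.002]
contact_force: [0.5, -0.6, 0.5]
opening: 0.085
grip_force: 0.0
```

```bash
sleep 0; python3 look.py 2 | tail -7
python3 - <<'E'
import cv2
a=cv2.imread('pics/w2.png')
cv2.imwrite('pics/w2c.png',cv2.resize(a[0:300,130:430],None,fx=2,fy=2))
E
```

```text
padlock_centre [265.2, 198.7] 0.62 [0.4916 0.0216 0.1241]
padlock_centre [17.6, 114.8] 0.6 [0.4895 0.2738 0.0307]
staple [244.6, 153.2] 0.86 [0.5177 0.0453 0.1031]
staple [265.8, 228.1] 0.47 [0.469  0.0159 0.1241]
dial_grip [262.2, 204.2] 0.74 [0.487  0.0228 0.1245]
dial_pointer [265.0, 228.0] 0.78 [0.469  0.0165 0.1245]
shackle_bow [261.9, 124.6] 0.82 [0.5415 0.0375 0.0947]
```

View pics/w2c.png

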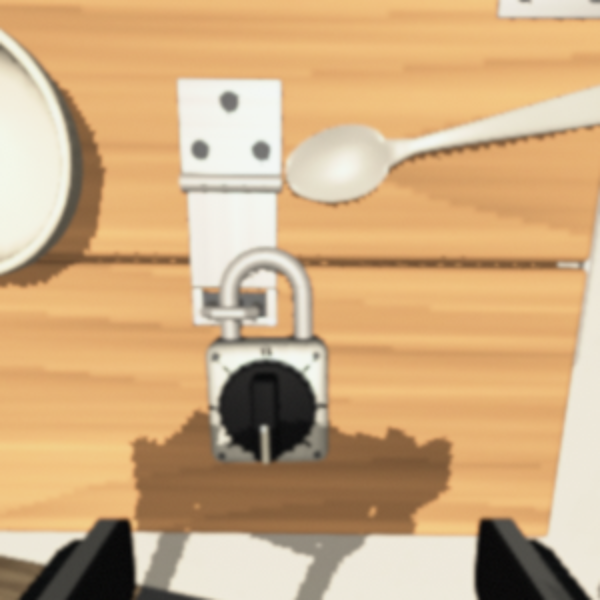

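The crop shows the lock with its shackle up the image through the staple. The double mark is at crop (265,352), just below the shackle, and the pointer at (265,445) points straight away from it (4th mark). So it needs 45° counter-clockwise. I'll refine from the depth cloud.

```bash
cat > fit.py <<'E'
from h import *
np.set_printoptions(precision=4,suppress=True)
def cloud(p):
    h,w=p['range_z'].shape; u,v=np.meshgrid(np.arange(w),np.arange(h))
    q=cv2.undistortPoints(np.stack([u,v],-1).reshape(-1,1,2).astype(float),np.array(p['K']),np.array(p['dist_coeffs']))[:,0]
    z=p['range_z'].reshape(-1); P=np.c_[q,np.ones(len(q))]*z[:,None]
    P=P@p['T'][:3,:3].T+p['T'][:3,3]; return P[z>0]
def rect(P):
    c,s,a=cv2.minAreaRect((P[:,:2]*1000).astype(np.float32)); return np.array(c)/1000,s,a
if __name__=='__main__':
    o=telemetry.get_obs(); print(o['tool_pos'],o['tool_rot'],abs(o['dq']).max())
    p=shot('wrist'); C=cloud(p); c0=np.array([0.487,0.022])
    d=np.linalg.norm(C[:,:2]-c0,axis=1)
    print('box',np.median(C[(d<.15)&(abs(C[:,2]-.08)<.008),2]))
    B=C[(d<.04)&(C[:,2]>.119)]; print('bar',np.median(B[:,2]),rect(B),B[:,:2].mean(0))
    L=C[(d<.045)&(C[:,2]>.100)&(C[:,2]<.109)]; print('body',np.median(L[:,2]),rect(L))
    for t in ['dial_grip','dial_pointer','shackle_bow','staple','padlock_centre']:
        for k in eyes.tip_of(t,p)[:1]: print(t,at_z(p,k['point'],{'dial_grip':.1245,'dial_pointer':.1245,'staple':.1,'padlock_centre':.124}.get(t,.094)),k['confidence'])
E
python3 fit.py
```

```text
[0.4785 0.0064 0.3655] [3.1175 0.3838 0.0023] 0.00794980763840306
box 0.07995682774405682
bar 0.2769595834923636 (array([0.4835, 0.0202]), (32.47555923461914, 79.31645202636719), 30.771696090698242) [0.4874 0.0211]
body 0.10342860424285578 (array([0.4894, 0.0237]), (65.52589416503906, 49.23573303222656), 14.743141174316406)
dial_grip [0.4847 0.0246 0.1245] 0.6
dial_pointer [0.4683 0.0157 0.1245] 0.94
shackle_bow [0.5393 0.0371 0.094 ] 0.97
staple [0.5156 0.0457 0.1   ] 0.58
padlock_centre [0.4912 0.0207 0.124 ] 0.85
```

```bash
sed -i 's/(C\[:,2\]>.119)\]/(C[:,2]>.119)\&(C[:,2]<.13)]/; s/(d<.045)&/(d<.045)\&((C[:,:2]-c0)@np.array([.967,.255])<.018)\&/' fit.py; python3 fit.py
```

```text
[0.4787 0.0074 0.3648] [3.1176 0.3866 0.0004] 0.004760297454179349
box 0.07996871941782702
bar 0.12412345487328963 (array([0.4826, 0.0219]), (32.355194091796875, 10.0880126953125), 14.839055061340332) [0.4832 0.0218]
body 0.10355396270325276 (array([0.4808, 0.0215]), (48.25030517578125, 49.01064682006836), 14.774578094482422)
dial_grip [0.4848 0.0245 0.1245] 0.7
dial_pointer [0.4676 0.0173 0.1245] 0.7
shackle_bow [0.5404 0.0371 0.094 ] 0.95
staple [0.5164 0.0466 0.1   ] 0.66
padlock_centre [0.5102 0.1959 0.124 ] 0.81
```

apply_moves(plan=[[0.04,0.0073,-0.0131,0.03,-0.012],[0.04,0.0073,-0.0131,0.055,-0.012],[0.04,0.0073,-0.0131,0.065,-0.012],[0.04,0.0073,-0.0131,0.075,-0.012],[0.04,0.0073,-0.0131,0.075,-0.012],[0.04,0.0073,-0.0131,0.075,-0.012]])

```text
t: 4.1
tool_pos: [0.4829, 0.0217, 0.2901]
tool_rot: [3.115, 0.405, 0.0]
contact_force: [0.0, 0.6, 1.0]
opening: 0.04
grip_force: 0.0
```

Run:
```python
from h import *
p=shot('wrist');p=shot('wrist')
o=telemetry.get_obs();print(o['tool_pos'],o['tool_rot'],o['q'],o['opening'],o['contact_force'])
cv2.imwrite('pics/w3.png',p['img'][100:])
```

```text
[0.48329313 0.02166005 0.2913199 ] [3.11476769 0.40482143 0.00399356] [-1.09194568e-01 -1.95143784e-01  2.04302087e+00 -7.59040145e-06
  1.29109687e+00  1.20311595e+00] 0.03993072862099731 [ 0.71735268 -0.58238925 -0.26657478]
```

View pics/w3.png

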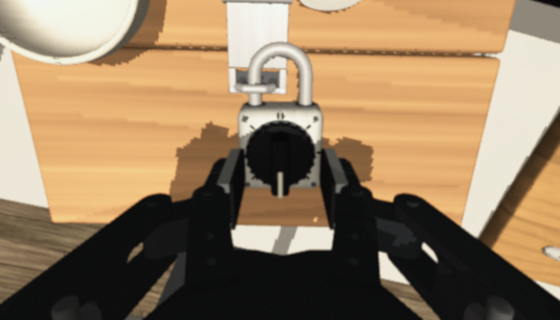

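The fingers straddle the bar (columns 240 to 325, bar at 281). I'll close, then lower.

apply_moves(plan=[[0.0,0,0,0.004,0],[0.0,0,0,0.004,0],[0.0,0,0,0.004,0],[0.0,0,0,0.004,0],[0.0,0,0,0.004,0],[0.0,0,0,0.004,0]], newtons=60)

```text
t: 4.7
tool_pos: [0.4828, 0.022, 0.2861]
tool_rot: [-3.115, -0.406, -0.001]
contact_force: [-0.5, 1.5, 1.9]
opening: 0.008
grip_force: 63.0
```

apply_moves(plan=[[0.0,0,0,0.002,0],[0.0,0,0,0.004,0],[0.0,0,0,0.004,0]])

```text
t: 4.95
tool_pos: [0.4833, 0.022, 0.2859]
tool_rot: [-3.115, -0.406, 0.002]
contact_force: [-13.1, 2.3, 22.6]
opening: 0.0083
grip_force: 65.8
```

apply_moves(plan=[[0.0,0,0,-0.0015,-0.1],[0.0,0,0,-0.0015,-0.2],[0.0,0,0,-0.0015,-0.3],[0.0,0,0,-0.0015,-0.4],[0.0,0,0,-0.0015,-0.5],[0.0,0,0,-0.0015,-0.6],[0.0,0,0,-0.0015,-0.7],[0.0,0,0,-0.0015,-0.8],[0.0,0,0,-0.0015,-0.82],[0.0,0,0,-0.0015,-0.82],[0.0,0,0,-0.0015,-0.8],[0.0,0,0,-0.0015,-0.785]])

```text
t: 5.95
tool_pos: [0.4842, 0.0212, 0.286]
tool_rot: [2.719, 1.562, 0.007]
contact_force: [0.3, -1.5, 7.2]
opening: 0.0079
grip_force: 63.6
```

Run:
```python
from h import *
p=shot('wrist')
o=telemetry.get_obs();print(o['tool_pos'],o['contact_force'],o['wrist_torque'])
cv2.imwrite('pics/w4.png',cv2.resize(p['img'][60:360,130:430],None,fx=2,fy=2))
```

```text
[0.48421883 0.02117916 0.28602995] [ 0.43668315 -2.47261305  7.03764939] [-0.44649408 -0.2548643  -0.02391959]
```

View pics/w4.png

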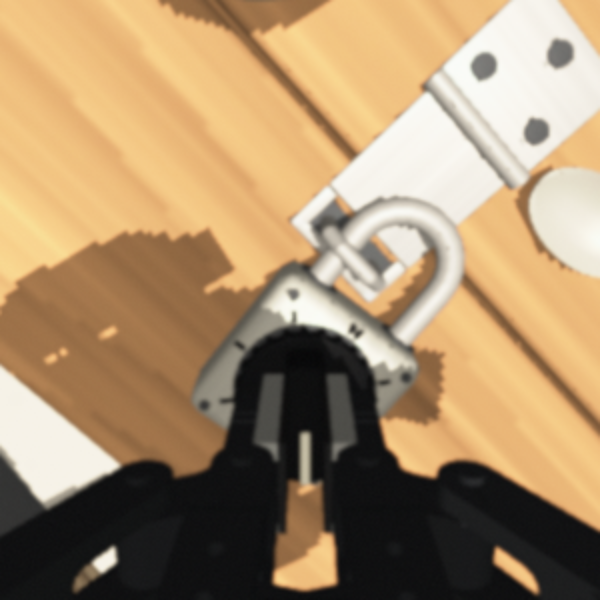

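The dial has turned relative to the lock body, which stayed in place: double mark at (355,330), pointer straight down at (305,455). I'll release, rise, turn back and re-measure.

apply_moves(plan=[[0.05,0,0,0,0],[0.05,0,0,0,0],[0.05,0,0,0,0],[0.06,0,0,-0.03,0],[0.085,0,0,-0.06,0.125],[0.085,0,0,-0.08,0.25],[0.085,0,0,-0.08,0.375],[0.085,0,0,-0.08,0.5],[0.085,0,0,-0.08,0.625],[0.085,0,0,-0.08,0.75],[0.085,0,0,-0.08,0.785],[0.085,0,0,-0.08,0.785]])

```text
t: 7.0
tool_pos: [0.4823, 0.022, 0.3622]
tool_rot: [-3.115, -0.405, 0.003]
contact_force: [0.3, -0.1, 0.2]
opening: 0.0852
grip_force: 0.0
```

```bash
python3 look.py 5|tail -6; python3 fit.py;  python3 - <<'E'
import cv2
a=cv2.imread('pics/w5.png')
cv2.imwrite('pics/w5c.png',cv2.resize(a[80:280,180:380],None,fx=3,fy=3))
E
```

```text
padlock_centre [31.4, 118.6] 0.83 [0.4898 0.2753 0.0316]
staple [260.2, 162.8] 0.6 [0.5168 0.0485 0.1035]
dial_grip [282.4, 214.0] 0.89 [0.4873 0.0228 0.1244]
dial_grip [11.5, 116.9] 0.8 [0.4893 0.2828 0.0442]
dial_pointer [305.7, 226.7] 0.89 [ 0.475  -0.0005  0.104 ]
shackle_bow [275.2, 134.3] 0.94 [0.5402 0.0426 0.0952]
[0.4826 0.0219 0.363 ] [-3.1151 -0.4063  0.0005] 0.0025628409621252313
box 0.07996940350347947
bar 0.12408066330912834 (array([0.4847, 0.02  ]), (32.93416213989258, 10.491827011108398), 66.61449432373047) [0.4856 0.0203]
body 0.1035471114106497 (array([0.4841, 0.0194]), (48.917144775390625, 49.30044174194336), 21.77207374572754)
dial_grip [0.5082 0.2152 0.1245] 0.75
dial_pointer [0.4812 0.0054 0.1245] 0.96
shackle_bow [0.5402 0.0422 0.094 ] 0.94
staple [0.5184 0.0465 0.1   ] 0.91
padlock_centre [0.4941 0.022  0.124 ] 0.82
```

View pics/w5c.png

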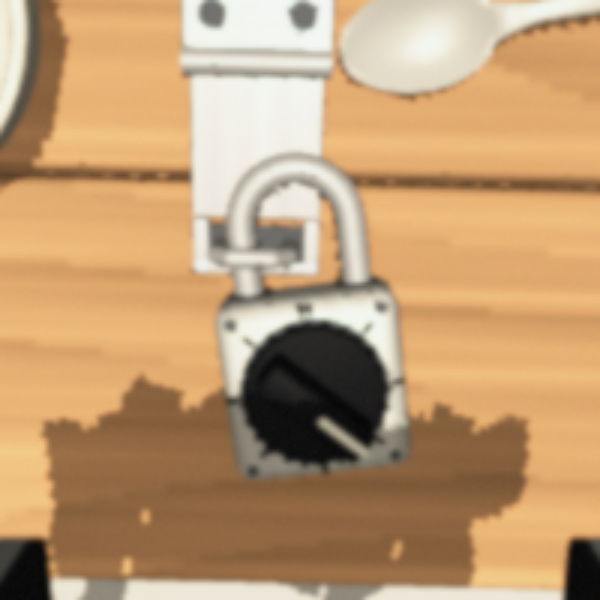

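The pointer is now 135° clockwise of the double mark, which is the third mark: the bar is at 66.6° and the lock's yaw is 21.8°. The lock yawed 7° in the process. Next I'll grip the body.

apply_moves(plan=[[0.07,0.0015,0.0024,0.03,-0.121],[0.07,0.0015,0.0024,0.06,-0.121],[0.07,0.0015,0.0024,0.08,-0.121],[0.07,0.0015,0.0024,0.095,-0.121],[0.07,0.0015,0.0024,0.106,-0.121],[0.07,0.0015,0.0024,0.106,-0.121],[0.03,0.0015,0.0024,0.106,-0.121],[0.03,0.0015,0.0024,0.106,-0.121],[0.03,0.0015,0.0024,0.106,-0.121],[0.03,0.0015,0.0024,0.106,-0.121],[0.03,0.0015,0.0024,0.106,-0.121]], newtons=50)

```text
t: 8.52
tool_pos: [0.4854, 0.0199, 0.2587]
tool_rot: [3.084, 0.593, 0.004]
contact_force: [0.7, 0.1, 4.1]
opening: 0.0489
grip_force: 54.8
```

apply_moves(plan=[[0.03,-0.0019,-0.0029,-0.001,0.121],[0.03,-0.0019,-0.0029,-0.001,0.121],[0.03,-0.0068,-0.0035,-0.001,0.121],[0.03,-0.0118,-0.0041,-0.001,0.121],[0.03,-0.0167,-0.0047,-0.001,0.121],[0.03,-0.0217,-0.0053,-0.001,0.121],[0.03,-0.0267,-0.006,-0.001,0.121],[0.03,-0.0267,-0.006,-0.001,0.121]])

```text
t: 9.18
tool_pos: [0.4572, 0.0154, 0.2587]
tool_rot: [3.115, 0.406, 0.001]
contact_force: [1.2, 1.2, 2.7]
opening: 0.0487
grip_force: 54.8
```

apply_moves(plan=[[0.03,-0.004,0,0,0],[0.03,-0.007,0,0,0],[0.03,-0.008,0,0,0],[0.03,-0.008,0,0,0]])

```text
t: 9.52
tool_pos: [0.45, 0.0135, 0.2587]
tool_rot: [3.115, 0.405, 0.002]
contact_force: [3.2, 2.6, 2.9]
opening: 0.0489
grip_force: 54.8
```

```bash
python3 look.py 6|tail -6
python3 - <<'E'
import cv2
a=cv2.imread('pics/w6.png')
cv2.imwrite('pics/w6c.png',cv2.resize(a[60:360,130:430],None,fx=2,fy=2))
E
```

```text
padlock_centre [282.1, 266.1] 0.84 [0.4604 0.0159 0.1106]
staple [248.6, 123.2] 0.67 [0.5162 0.0447 0.1044]
dial_grip [283.4, 296.1] 0.68 [0.4544 0.0137 0.1241]
dial_pointer [308.6, 313.0] 0.92 [0.4481 0.001  0.1224]
shackle_bow [280.7, 105.7] 0.67 [0.5264 0.0339 0.0957]
shackle_bow [311.4, 314.8] 0.35 [ 0.4476 -0.0004  0.1225]
```

View pics/w6c.png

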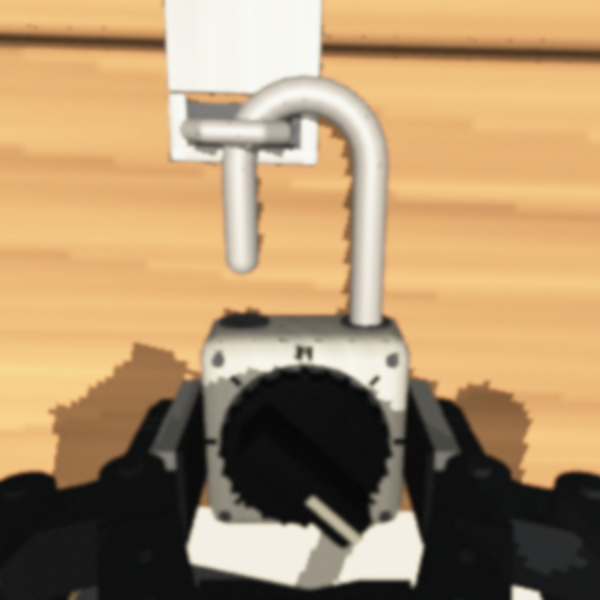

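The shackle is sliding out and the tip of the short leg at (240,270) is clear of the body, but the gap is not yet 18 mm. I'll pull on to the stop.

apply_moves(plan=[[0.03,-0.002,0,0,0],[0.03,-0.004,0,0,0],[0.03,-0.005,0,0,0],[0.03,-0.005,0,0,0]])

```text
t: 10.15
tool_pos: [0.4455, 0.0123, 0.2587]
tool_rot: [3.115, 0.405, 0.003]
contact_force: [4.9, 2.1, 3.3]
opening: 0.049
grip_force: 54.8
```

apply_moves(plan=[[0.03,-0.0015,0,0,0],[0.03,-0.003,0,0,0],[0.03,-0.003,0,0,0]])

```text
t: 10.4
tool_pos: [0.4433, 0.0117, 0.2587]
tool_rot: [-3.115, -0.405, -0.011]
contact_force: [11.8, 3.3, -1.8]
opening: 0.0488
grip_force: 54.3
```

```bash
sed -i 's/c0=np.array(\[.*\])$/c0=np.array([.447,.013])/' fit.py; sed -i "s/c0=np.array(\[0.487,0.022\])/c0=np.array([.4455,.0125])/" fit.py; python3 look.py 7|tail -6; python3 fit.py
python3 - <<'E'
import cv2
a=cv2.imread('pics/w7.png')
cv2.imwrite('pics/w7c.png',cv2.resize(a[60:360,130:430],None,fx=2,fy=2))
E
```

```text
padlock_centre [313.0, 311.7] 0.43 [ 0.4414 -0.003   0.1198]
staple [249.6, 108.2] 0.65 [0.516  0.044  0.1048]
staple [283.6, 257.1] 0.27 [0.4589 0.0148 0.1105]
dial_grip [280.9, 295.3] 0.92 [0.4486 0.0133 0.1243]
dial_pointer [311.6, 312.5] 0.58 [ 0.4413 -0.0024  0.1204]
shackle_bow [280.0, 93.1] 0.57 [0.5253 0.0339 0.096 ]
[0.4433 0.0118 0.2587] [-3.1149 -0.4047 -0.0099] 0.0014978057046432728
box 0.07990483531202364
bar 0.12414515038147056 (array([0.4435, 0.0132]), (28.380550384521484, 77.96077728271484), 11.576383590698242) [0.4467 0.0122]
body 0.10379345206090157 (array([0.4421, 0.0111]), (46.44169616699219, 76.5449447631836), 14.85194206237793)
dial_grip [0.4488 0.0145 0.1245] 0.89
dial_pointer [ 0.4436 -0.0003  0.1245] 0.56
shackle_bow [0.5258 0.0342 0.094 ] 0.56
staple [0.515  0.0436 0.1   ] 0.87
padlock_centre [0.4608 0.0159 0.124 ] 0.94
```

View pics/w7c.png

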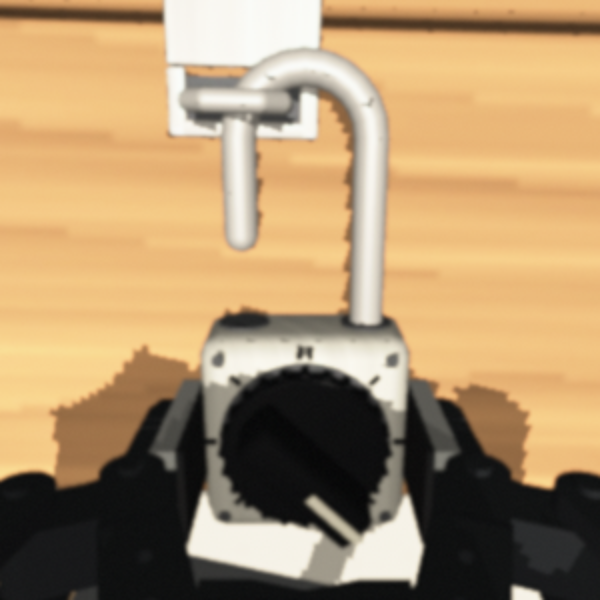

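Run:
```python
from fit import *
import pickle
p=pickle.load(open('w7.pkl','rb')); C=cloud(p); y=np.radians(14.85); A=np.array([[np.cos(y),np.sin(y)],[-np.sin(y),np.cos(y)]])
L=(C[:,:2]-[.4433,.0118])@A.T; z=C[:,2]
m=(np.hypot(*L.T)<.021)&(z>.1215)&(z<.127); r=rect(np.c_[L[m],z[m]]); print('bar in tool-aligned frame',r)
m=(abs(L[:,0])<.04)&(abs(L[:,1])<.019)&(z>.1015)&(z<.1055)&(L[:,0]>.015); print('body front edge',np.percentile(L[m,0],[50,95,99]))
m=(abs(L[:,0]-.078)<.02)&(abs(L[:,1]-.013)<.02)&(z>.1015)&(z<.107); print('staple top',rect(np.c_[L[m],z[m]]),m.sum(),z[m].max())
m=(L[:,0]>.03)&(L[:,0]<.1)&(abs(L[:,1])<.022)&(z>.093)&(z<.1); print('shackle',L[m].min(0),L[m].max(0))
p=pickle.load(open('w2.pkl','rb')); C=cloud(p); L=(C[:,:2]-[.4433,.0118])@A.T; z=C[:,2]
m=(abs(L[:,0]-.078)<.02)&(abs(L[:,1]-.013)<.02)&(z>.1015)&(z<.107); print('staple top (w2)',rect(np.c_[L[m],z[m]]),m.sum())
```

```text
bar in tool-aligned frame (array([ 0.0008, -0.0007]), (33.50470733642578, 10.584297180175781), 44.821990966796875)
body front edge [0.0215 0.0251 0.0256]
staple top (array([0.0779, 0.0138]), (21.21030044555664, 4.6850266456604), 89.89530181884766) 581 0.10630882347205266
shackle [ 0.0301 -0.0195] [0.0887 0.0181]
staple top (w2) (array([0.0696, 0.0083]), (22.500568389892578, 30.17361068725586), 0.6366307139396667) 478
```

The dial centre sits 0.8 mm ahead of the tool, so there was no slip. The bow is about 86 mm ahead of it, so the shackle is fully open, and the staple is 77 mm ahead. I'll lift 3 mm and move forward 42 mm.

apply_moves(plan=[[0.03,0.002,0,-0.003,0],[0.03,0.004,0,-0.003,0],[0.03,0.009,0,-0.003,0],[0.03,0.014,0,-0.003,0],[0.03,0.019,0,-0.003,0],[0.03,0.024,0,-0.003,0],[0.03,0.029,0,-0.003,0],[0.03,0.034,0,-0.003,0],[0.03,0.038,0,-0.003,0],[0.03,0.042,0,-0.003,0],[0.03,0.042,0,-0.003,0],[0.03,0.042,0,-0.003,0]])

```text
t: 12.0
tool_pos: [0.483, 0.0223, 0.2612]
tool_rot: [3.115, 0.406, -0.0]
contact_force: [0.5, 0.4, -2.6]
opening: 0.0491
grip_force: 54.1
```

```bash
python3 look.py 8|tail -7
python3 - <<'E'
import cv2
a=cv2.imread('pics/w8.png')
cv2.imwrite('pics/w8c.png',cv2.resize(a[60:360,130:430],None,fx=2,fy=2))
E
```

```text
[ 0.      0.      0.      1.    ]]
dq 0.0080906938034091 [0.4828 0.0223 0.2611]
padlock_centre [281.2, 266.3] 0.87 [0.4929 0.025  0.1129]
staple [249.5, 195.4] 0.57 [0.5124 0.0475 0.0813]
dial_grip [282.5, 293.4] 0.7 [0.4881 0.0232 0.1263]
dial_pointer [311.4, 313.1] 0.96 [0.4805 0.0084 0.1241]
shackle_bow [283.8, 92.2] 0.9 [0.5646 0.0428 0.0978]
```

View pics/w8c.png

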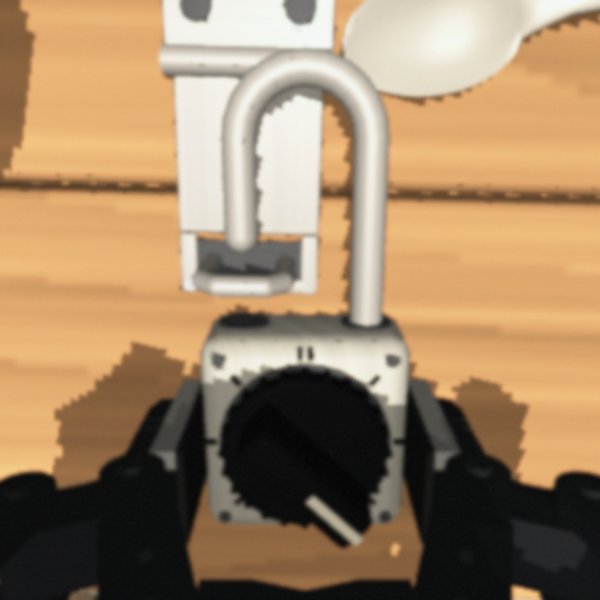

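The staple at (245,283) sits in mid gap, between the leg tip at row 245 and the body at row 318. I'll lift straight up.

apply_moves(plan=[[0.03,0,0,-0.005,0],[0.03,0,0,-0.012,0],[0.03,0,0,-0.022,0],[0.03,0,0,-0.035,0],[0.03,0,0,-0.05,0],[0.03,0,0,-0.07,0],[0.03,0,0,-0.09,0],[0.03,0,0,-0.11,0],[0.03,0,0,-0.12,0],[0.03,0,0,-0.125,0],[0.03,0,0,-0.125,0],[0.03,0,0,-0.125,0]])

```text
t: 13.3
tool_pos: [0.4826, 0.0223, 0.3856]
tool_rot: [-3.115, -0.405, 0.001]
contact_force: [-0.5, -0.1, -3.3]
opening: 0.0487
grip_force: 54.2
```

Run:
```python
from fit import *
p=shot('wrist'); o=telemetry.get_obs(); print(o['tool_pos'],o['tool_rot'],o['contact_force'],o['opening'])
C=cloud(p); T=tcp(); L=(C-T[:3,3])@T[:3,:3]; z=L[:,2]  # tool frame, z down
m=(np.hypot(L[:,0],L[:,1])<.021)&(abs(z-.1365)<.005); print('bar',np.median(z[m]),rect(L[m]))
m=(abs(L[:,0])<.03)&(abs(L[:,1])<.02)&(abs(z-.157)<.003); q=np.linalg.lstsq(np.c_[L[m][:,:2],np.ones(m.sum())],z[m],rcond=None)[0]; print('body plane slopes',q,'underside z',T[2,3]-q[2]-.024)
m=(L[:,0]>.03)&(L[:,0]<.11)&(abs(L[:,1])<.022)&(abs(z-.165)<.008); print('bow max x',L[m].max(0))
cv2.imwrite('pics/w9.png',p['img'])
```

```text
[0.4825 0.0223 0.3849] [-3.1148 -0.4053  0.0033] [-1.3802 -0.4861 -3.5729] 0.048543981022644095
bar 0.13402485060763933 (array([0.    , 0.0008]), (10.707568168640137, 33.54034423828125), 46.16304016113281)
body plane slopes [ 0.0369 -0.0015  0.155 ] underside z 0.20589805298836164
bow max x [0.0881 0.0198 0.1673]
```

View pics/w9.png

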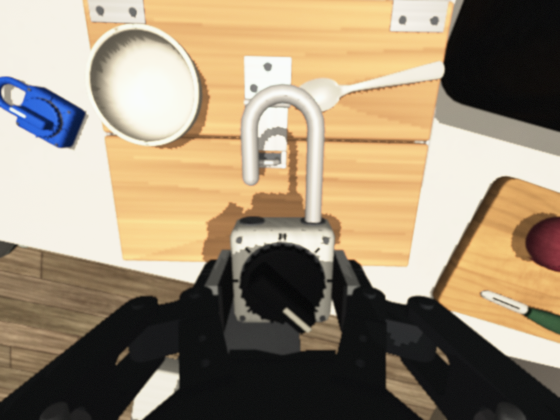

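The lock hangs free and level (about 2°), 126 mm above the lid, with the shackle fully open, the pointer on the third mark and the other things untouched.

```bash
python3 -c "
from station import ctrl
print(ctrl.finish_job())"
```

```text
the job is handed in; nothing more can be done
None
```

The job is handed in, with no verdict returned: the dial is on the third mark, the shackle is fully open, and the unhooked lock is held about 12.6 cm above the lid, dial up and within about 2° of level; I saw no sign that the other things moved.

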